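# Nest a flipped reactor channel into the packed pair

## Robot

A 6-joint arm with a two-finger parallel gripper is mounted at the origin on the work surface. World frame = base frame: x ahead of the robot, y to its left, z up, the work surface at z = 0. Lengths are in m, angles in rad, forces in N, time in s.
With the tool pointing down it reaches from about 0.375 to 0.9 m from the base axis. Payload 3.1 kg.
Tool frame: the origin (TCP) lies midway between the tips of the shut fingers; the grasp point (between the pads) lies 19 mm behind it (pinch_z is the distance from the TCP to the grasp point, in m); y points along the fingers, z is the direction in which the jaws open and shut, and the axes are right-handed (so a half turn about y gives the same grasp; the last joint's range is limited). The gripper opens to 87 mm and grips with 3 to 60 N. Pads are 19 mm wide; open, the fingers measure 117 mm over their backs; the gripper's body (75 mm by 190 mm) begins 51 mm behind the grasp point.
Start: joints at [-1.482, 0.527, 1.433, -0, 1.181, -0.178], TCP at [0.165, -0.603, 0.223] pointing down, gripper open.
Joint ranges: [-3.08, 3.08], [-0.75, 2.2], [0.22, 2.44], [-1.43, 4.57], [0, 2.65], [-2.85, 2.85]. Speed limits (rad/s): [2.79, 2.79, 3.14, 3.14, 3.14, 3.14].

## Interface

Orientations are given as a unit quaternion [x, y, z, w].
In Python, from rig import * gives the robot as it stands.
- The arm moves only by the tool drive_tool, never from a script. Its argument "plan" is a list of rows, each a list of 7 numbers: the shift along the tool's x, y, z in mm, then the turn, a rotation vector about the tool's x, y, z in degrees, then the finger opening in mm, from 0 to 87. A call has 1 to 10 rows; each row is the pose to reach, as a shift and turn from the pose commanded when the call began, along the tool's axes at that moment; what a row does not reach only later rows make up. A row lasts 1/10 s, in which the tool goes at most 50 mm and 8.59 degrees, less where a joint would pass 70% of its speed; a pose out of reach is approached as far as the arm can. A call with a gripper value outside its range is refused whole. The fingers move at their own pace and stop on an object; "newtons" is the grip in N (left out, the last holds). Time passes only in rows, so rows that repeat a pose let the fingers close. It gives the time, the measured TCP pose, the force and the opening at its end, in the units of the state.
- get_obs(): the state, without advancing time (a new reading comes with each control period).
- camera(name): name is "scene" or "side" or "wrist"; returns the picture (384x512x3 uint8, blue, green, red); there is no depth.
- get_calibration(name): a dict with "fx", "fy", "cx", "cy" (pixels), "origin" and "rotation" of the camera in the world; the wrist camera has in their place "tool_from_camera" (4x4, takes a point from camera to tool coordinates, whose origin is the TCP and whose axes are the tool frame's). Camera axes: x right, y down, z forward; pixel columns grow to the right and rows downward; lengths in m; the calibration is good to about 2 mm. A picture is of the moment at which its call begins: read the wrist's pose just before it. get_calibration takes no time and is no camera call.
- hand_in(): hands the job in, once; it reports no verdict.
Trained networks look in the newest picture that a camera, given by its name, has taken for a name from the list of things; names that differ only in an ending like _2 or _b are one class to them, and where a whole thing is asked for, a point or a joint stands for the part that bears it (a point fixed in the world has none). Each returns a list of dicts, best first, with "conf" (0 to 1); they miss things now and then, are a little off and sometimes report something else, mostly with a low value. They report only what shows in the picture. A call takes as long as a camera call. They do not tell look-alikes from the thing itself.
- spot_in(camera, target): "location" ([column, row] in pixels, amid what is visible of it).
- mark_of(camera, target): "location" ([column, row] in pixels: a listed point, or the origin of a listed thing).
The state is a dict: "time": time; "q": joint angles; "joint_velocities": joint speeds; "joint_torque": joint torques, N m; "position": TCP position; "tool_rot": TCP orientation; "ft_force": force on the tool from outside, world axes, zero at the start; "moment": the same for the moment, N m; "grip_width": finger opening in m.
Only numpy, scipy, OpenCV 4.12 (cv2) and the standard library are available. Lean on these libraries where they do the work, as an engineer would, in place of code of your own. Each camera call takes 0.05 s, during which the arm holds its last target. There are 200 camera calls.

## Task

The aluminium support channels of the stirred reactors are being packed away on the orange board, interlocked to save room. Take the loose channel that lies on the bench with its open side down and set it down, without dropping it, over the two channels on the board, so that one of its legs sits in each of them, fully home, parallel with them and its ends about even with theirs. Leave the other loose channel (open side up) and the beaker where they are.

Things in the scene. Friction and masses are not known exactly. Their poses are not given: they have to be found in the camera images.
- channel: the loose aluminium U-channel to nest, open side DOWN (flat web on top) on the black bench: 120 mm long (its x), 64 mm wide over the legs (its y), 30 mm high, wall 4 mm, 0.15 kg; grip from above across the 64 mm. Origin: centre of its underside, level with the leg tips; z up. The same either way round. Nested, its leg tips rest on the board channels' webs.
- nest (a point): where the channel's origin belongs on the fixed orange board (150 x 160 mm). Two same channels are screwed on open side UP along x, centred 37 mm either side (y), 10 mm between their neighbouring legs. The point: midway between them and along them, level with their webs' upper face, 12 mm over the bench; legs rise 26 mm above it. Play +-19 mm across; 33 mm finger room beside the nested channel.
- spare: bystander: a loose channel of the same make and size lying open side UP on the bench. Origin: centre of its underside; x along its length. Leave it alone.
- beaker: bystander: an open glass beaker standing on the bench, 84 mm across the rim and 90 mm high. Origin: centre of its underside. Leave it alone.
Mind the look-alikes: they are no part of the job. Leave any black or blue look-alike of the part that bears nest alone. What is shaped like the channel but purple is not meant.

How it is judged:
At the end, for the whole second after the job is handed in: The channel rests released and still on the board, open side down and level (within 6 degrees), its origin within 20 mm of the nest point along and 21 mm across the channels and within 5 mm of it in height, parallel to them within 11 degrees: one leg in each board channel, fully down (z of channel in the frame of nest between -0.004 and 0.005 m and y of channel in the frame of nest between -0.021 and 0.021 m and x of channel in the frame of nest between -0.02 and 0.02 m and angle between the x axis of channel and the x axis of nest, either way round below 0.2 rad and angle between channel's own z axis and vertical below 0.1 rad and linear speed of channel below 0.02 m/s and contact force between the fingers and channel below 0.1 N); the robot touches nothing.
It fails at once if the channel was let go more than about 20 mm above the legs on the board (height (world z) of channel above 0.06 m and contact force between the fingers and channel below 0.05 N).
It fails at once if the spare channel was moved by more than 30 mm (distance of spare from where it was at the start of the episode above 0.03 m).
It fails at once if the spare channel was tipped (angle between spare's own z axis and vertical above 0.3 rad).
It fails at once if the beaker was moved by more than 30 mm (distance of beaker from where it was at the start of the episode above 0.03 m).
It fails at once if the beaker was tipped (angle between beaker's own z axis and vertical above 0.3 rad).
It also fails if it takes over 35 s, if anything falls off the work surface, if the arm or the gripper's body presses on something with over 40 N, if the wrist force passes 120 N, or if a joint passes its speed limit or range.

## Working session

There is one attempt and no reset: what is moved stays moved. The work goes in short steps, Python scripts to look and compute and a tool call to move; the robot and the scene stay as the last step left them, time stands still between calls to the robot, and variables do not carry over. Pictures are saved under pics/ and viewed, about 8 in all and at most 12, crops included, and the job is handed in when it is done.

Besides the shell and the picture viewer there is one more tool, called after "Request:" by a JSON object that holds its "api" and its "payload". drive_tool: Moves the arm, as the interface text tells. Its arguments: {"type":"object","properties":{"plan":{"type":"array","items":{"type":"array","items":{"type":"number"}}},"newtons":{"type":"number"}},"required":["plan"]}

```bash
ls; mkdir -p pics
cat > h.py <<'E'
from rig import *
import numpy as np, cv2
from scipy.spatial.transform import Rotation as R
def cam(name):
    c=get_calibration(name)
    if 'origin' in c: return c,np.array(c['origin']),np.array(c['rotation'])
    o=get_obs(); T=np.eye(4); T[:3,:3]=R.from_quat(o['tool_rot']).as_matrix(); T[:3,3]=o['position']
    M=T@np.array(c['tool_from_camera']); return c,M[:3,3],M[:3,:3]
def ray(name,px,z):
    c,o,r=cam(name); d=r@np.array([(px[0]-c['cx'])/c['fx'],(px[1]-c['cy'])/c['fy'],1]); return o+d*(z-o[2])/d[2]
def proj(name,p):
    c,o,r=cam(name); v=r.T@(np.array(p)-o); return [c['fx']*v[0]/v[2]+c['cx'],c['fy']*v[1]/v[2]+c['cy']]
E
python3 - <<'E'
from h import *
np.set_printoptions(precision=4,suppress=True)
for n in ['scene','side','wrist']:
    cv2.imwrite(f'pics/{n}0.png',camera(n))
    c,o,r=cam(n); print(n,c['fx'],o,r[:,2])
    for t in ['channel','nest','spare','beaker']:
        for f in (mark_of,):
            print(t,[(np.round(d['location']),round(d['conf'],2),ray(n,d['location'],.012 if t=='nest' else 0)[:2]) for d in f(n,t)[:5]])
o=get_obs();print(o); print(R.from_quat(o['tool_rot']).as_matrix())
a,b=cv2.imread('pics/scene0.png'),cv2.imread('pics/side0.png')
cv2.imwrite('pics/w.png',cv2.resize(a,(800,600)))
E
```

```text
picsTraceback (most recent call last):
  File "<stdin>", line 5, in <module>
IndexError: too many indices for array: array is 1-dimensional, but 2 were indexed
```

```bash
sed -i "s/np.array(c\['rotation'\])$/R.from_quat(c['rotation']).as_matrix()/" h.py
python3 - <<'E'
from h import *
np.set_printoptions(precision=4,suppress=True)
print(get_calibration('scene'))
for n in ['scene','side','wrist']:
    cv2.imwrite(f'pics/{n}0.png',camera(n))
    c,o,r=cam(n); print(n,c['fx'],o,r[:,2])
    for t in ['channel','nest','spare','beaker']:
        print(t,[(np.round(d['location']),round(d['conf'],2),ray(n,d['location'],.012 if t=='nest' else 0)[:2]) for d in mark_of(n,t)[:5]])
o=get_obs();print(o); print(R.from_quat(o['tool_rot']).as_matrix())
cv2.imwrite('pics/w.png',cv2.resize(cv2.imread('pics/scene0.png'),(800,600)))
E
```

```text
{'fx': 404.26870764320677, 'fy': 404.26870764320677, 'cx': 258.00623013742984, 'cy': 192.18636775744997, 'origin': array([ 0.9094, -0.6958,  0.8808]), 'rotation': array([ 0.8925,  0.2272, -0.0901, -0.3791])}
scene 404.26870764320677 [ 0.9094 -0.6958  0.8808] [-0.333   0.6357 -0.6964]
channel [(array([349., 163.]), 0.67, array([0.6897, 0.3828])), (array([297., 153.]), 0.66, array([0.5137, 0.3468]))]
nest [(array([129., 234.]), 0.92, array([ 0.2611, -0.2229])), (array([223., 146.]), 0.68, array([0.2764, 0.2434])), (array([197., 270.]), 0.62, array([ 0.4926, -0.2299]))]
spare [(array([256., 195.]), 0.71, array([0.4886, 0.0956]))]
beaker [(array([332., 245.]), 0.72, array([0.7676, 0.0232]))]
side 409.1059932508703 [0.2488 0.9372 0.6419] [ 0.2313 -0.8002 -0.5533]
channel [(array([215., 270.]), 0.97, array([0.5206, 0.3312])), (array([136., 266.]), 0.86, array([0.6962, 0.3644])), (array([284., 150.]), 0.23, array([ 0.4915, -0.2578]))]
nest [(array([353., 159.]), 0.61, array([ 0.2636, -0.2273])), (array([285., 149.]), 0.57, array([ 0.485 , -0.2403]))]
spare [(array([260., 209.]), 0.97, array([0.4834, 0.0852]))]
beaker [(array([171., 182.]), 0.87, array([0.7725, 0.0198]))]
wrist 301.6281191526859 [ 0.2458 -0.5802  0.3852] [-0.2895 -0.0786 -0.954 ]
channel []
nest []
spare []
beaker []
{'time': 0.8, 'q': array([-1.4815,  0.5275,  1.4327,  0.    ,  1.1814, -0.1785]), 'joint_velocities': array([-0.0001,  0.0008,  0.0003, -0.0016,  0.0011, -0.0011]), 'joint_torque': array([ -0.0019, -43.9957, -17.6979,   0.0634,   0.0502,   0.    ]), 'position': array([ 0.1654, -0.6027,  0.2226]), 'tool_rot': array([ 0.0944, -0.7008,  0.7008, -0.0944]), 'ft_force': array([-0.0114, -0.797 ,  0.1586]), 'moment': array([ 0.0251, -0.0279,  0.0432]), 'grip_width': 0.08714212378305537}
[[-0.9644  0.      0.2645]
 [-0.2645 -0.     -0.9644]
 [-0.     -1.      0.    ]]
```

View pics/w.png

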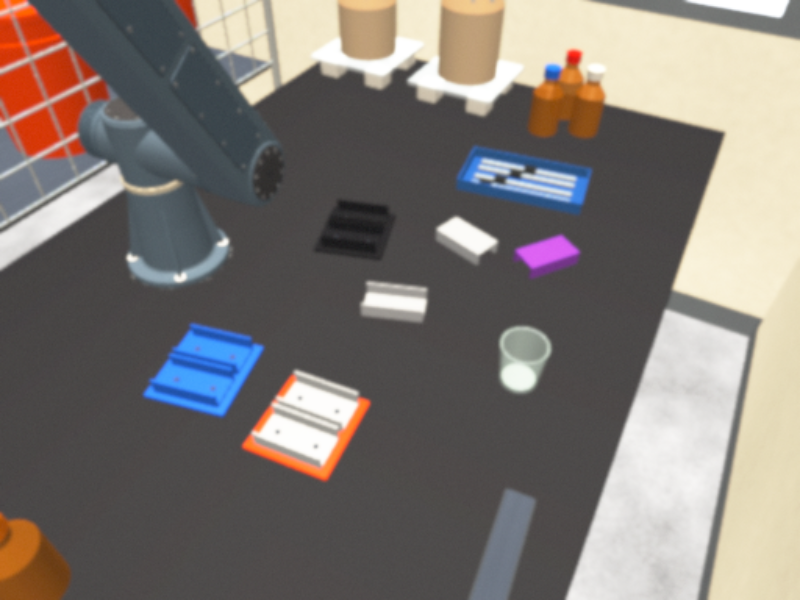

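View pics/side0.png

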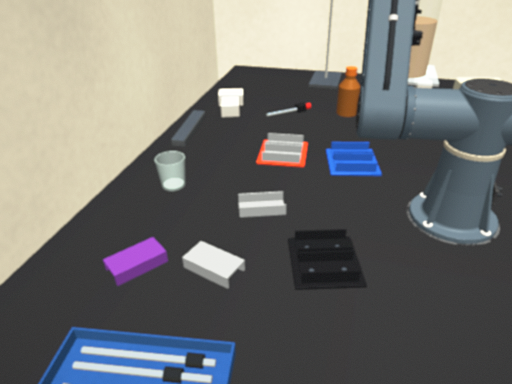

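Candidates for the channel: scene (297,153) / side (215,270) is aluminium with its open side down, and scene (349,163) is purple, so not meant. Scene (256,195) is the spare, open side up. Candidates for the board: orange at scene (197,270), blue at (129,234), black at about (223,146). The white channel and the orange board fit the description, so I'll confirm them in one crop.

Run:
```python
import cv2,numpy as np
a=cv2.imread('pics/scene0.png');b=cv2.imread('pics/side0.png')
f=lambda im,x,y:cv2.resize(im[y:y+75,x:x+100],(400,300),interpolation=3)
cv2.imwrite('pics/crop.png',np.vstack([np.hstack([f(a,250,115),f(b,165,230)]),np.hstack([f(a,145,230),f(b,235,115)])]))
```

```text
(no output)
```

View pics/crop.png

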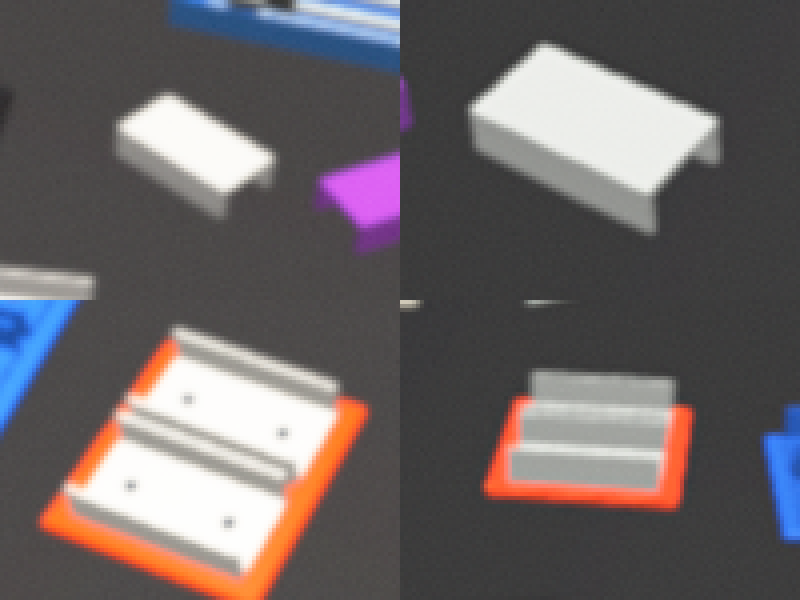

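Run:
```python
from h import *
np.set_printoptions(precision=4,suppress=True)
def q(n,P,z):
    w=np.array([ray(n,p,z)[:2] for p in P]); print(n,w.mean(0)); 
    for i in range(4):
        e=w[(i+1)%4]-w[i]; print('  len',np.linalg.norm(e),'ang',np.degrees(np.arctan2(e[1],e[0])))
q('scene',[(291.75,138.75),(318.75,154.25),(306.25,163.75),(279.25,146.5)],.03)
q('side',[(201.25,240.75),(244.5,260.5),(228,278.5),(182.5,257)],.03)
q('side',[(265,139.5),(308.25,142),(304.5,167),(256.5,163)],.008)
# board legs top edges in scene, z=.038
for a,b in [((173,330),(337,385)),((120,415),(290,478))]:
    p=[ray('scene',(145+x/4,230+(y-300)/4),.038)[:2] for x,y in (a,b)]; e=p[1]-p[0]; print(p,np.linalg.norm(e),np.degrees(np.arctan2(e[1],e[0])))
```

```text
scene [0.5275 0.3259]
  len 0.12066953116768121 ang -16.574050242496163
  len 0.06809000245694398 ang -104.51114278927562
  len 0.12384895009311736 ang 161.49044522124572
  len 0.06386632418891638 ang 72.83586580971667
side [0.5224 0.3278]
  len 0.12128088674249303 ang 161.7464698068207
  len 0.061974454045286856 ang 73.59290209088496
  len 0.12275833354333078 ang -17.191849213155734
  len 0.06421911072630218 ang -107.77130318209419
side [ 0.4861 -0.226 ]
  len 0.1489311520838769 ang -173.91782314719165
  len 0.17103852657354796 ang 95.47594450980121
  len 0.15003492362732365 ang 4.1881488962450995
  len 0.16609428432660606 ang -84.89461760697448
[array([ 0.4255, -0.1703]), array([ 0.5455, -0.1568])] 0.12066903336293917 6.414371360321782
[array([ 0.4366, -0.2439]), array([ 0.5572, -0.2322])] 0.12115848345877323 5.545696557461785
```

Request:
{"api": "drive_tool", "payload": {"plan": [[-412,0,-273,0,9.6,0,87],[-412,0,-273,0,9.6,0,87],[-412,0,-273,0,9.6,0,87],[-412,0,-273,0,9.6,0,87],[-412,0,-273,0,9.6,0,87],[-412,0,-273,0,9.6,0,87],[-412,0,-273,0,9.6,0,87],[-412,0,-273,0,9.6,0,87],[-412,0,-273,0,9.6,0,87],[-412,0,-273,0,9.6,0,87]], "newtons": 20}}

```text
time: 1.8
position: [0.4919, -0.2284, 0.2228]
tool_rot: [0.035, -0.706, 0.706, -0.036]
ft_force: [0.6, -0.7, 0.3]
grip_width: 0.0867
```

Run:
```python
from h import *
np.set_printoptions(precision=4,suppress=True)
o=get_obs();print(o['time'],o['position'],o['q'],R.from_quat(o['tool_rot']).as_matrix())
cv2.imwrite('pics/wn.png',camera('wrist'))
for d in mark_of('wrist','nest'): print(d['location'],d['conf'],ray('wrist',d['location'],.012))
```

```text
1.8 [ 0.4919 -0.2284  0.2228] [-0.641   0.4158  1.6408  0.0003  1.0843  0.8288] [[-0.9949  0.0007  0.1008]
 [-0.1008 -0.0002 -0.9949]
 [-0.0007 -1.      0.0003]]
[252.0, 162.6] 0.8 [ 0.495  -0.2256  0.012 ]
[234.0, 310.1] 0.67 [ 0.2704 -0.2231  0.012 ]
```

View pics/wn.png

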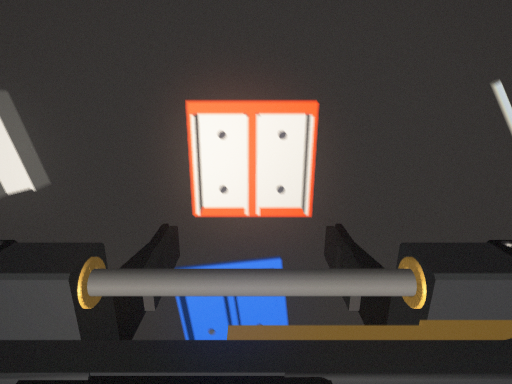

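The orange board is centred at (252,162) in the wrist picture, with its channels parallel to the tool. That puts the nest at about (0.494, -0.227), yaw 5.8°. Next I move above the channel.

Request:
{"api": "drive_tool", "payload": {"plan": [[-89,0,-549,0,23,0,87],[-89,0,-549,0,23,0,87],[-89,0,-549,0,23,0,87],[-89,0,-549,0,23,0,87],[-89,0,-549,0,23,0,87],[-89,0,-549,0,23,0,87],[-89,0,-549,0,23,0,87],[-89,0,-549,0,23,0,87],[-89,0,-549,0,23,0,87],[-89,0,-549,0,23,0,87]]}}

```text
time: 2.9
position: [0.5205, 0.2636, 0.2227]
tool_rot: [-0.106, -0.699, 0.699, 0.106]
ft_force: [0.8, -0.3, 0.3]
grip_width: 0.0869
```

Run:
```python
from h import *
np.set_printoptions(precision=4,suppress=True)
o=get_obs();print(o['time'],o['position'],o['q'],R.from_quat(o['tool_rot']).as_matrix())
im=camera('wrist');cv2.imwrite('pics/wc.png',im)
for d in mark_of('wrist','channel'): print(d['location'],d['conf'],ray('wrist',d['location'],.0))
```

```text
2.9 [0.5205 0.2636 0.2227] [ 0.2776  0.471   1.5394 -0.0006  1.1307  2.1503] [[-0.9548  0.0005 -0.2971]
 [ 0.2971 -0.0004 -0.9548]
 [-0.0006 -1.      0.0002]]
[127.2, 42.3] 0.86 [0.6982 0.3666 0.    ]
[204.5, 173.0] 0.69 [0.5242 0.3329 0.    ]
```

View pics/wc.png

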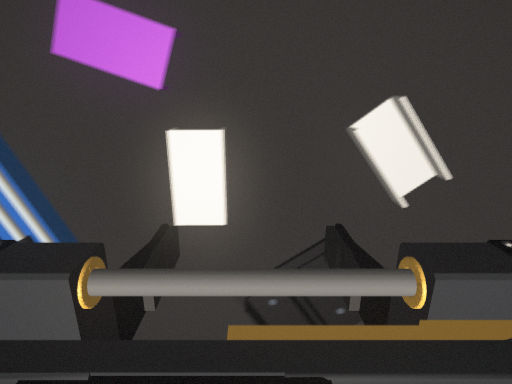

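Run:
```python
from h import *
np.set_printoptions(precision=4,suppress=True)
im=cv2.imread('pics/wc.png')[:,:,1]
for r in (140,180,215): print(r,im[r,160:235:1].tolist())
o=get_obs();P=o['position'];T=R.from_quat(o['tool_rot']).as_matrix()
for p in [(225,129),(227,224),(167,129),(173,224)]:
    w=ray('wrist',p,.03); print(w, T.T@(w-P)*1000)
```

```text
140 [69, 73, 71, 75, 71, 80, 167, 184, 219, 241, 245, 251, 251, 251, 251, 251, 251, 251, 251, 251, 251, 251, 251, 251, 251, 251, 251, 252, 252, 251, 251, 252, 251, 251, 252, 252, 252, 252, 252, 252, 252, 252, 252, 252, 252, 251, 252, 252, 252, 252, 252, 252, 252, 252, 252, 252, 252, 251, 252, 251, 247, 243, 224, 195, 171, 102, 82, 74, 73, 73, 70, 73, 70, 72, 70]
180 [77, 78, 75, 77, 78, 80, 80, 79, 83, 121, 175, 221, 229, 242, 252, 251, 251, 252, 252, 251, 252, 252, 252, 252, 252, 252, 252, 252, 252, 252, 252, 252, 252, 252, 252, 252, 252, 252, 252, 252, 252, 252, 252, 252, 252, 252, 252, 252, 252, 252, 252, 252, 252, 252, 252, 252, 252, 252, 252, 252, 252, 250, 243, 227, 214, 178, 114, 90, 85, 81, 82, 78, 83, 82, 78]
215 [69, 69, 70, 69, 74, 72, 72, 74, 75, 75, 74, 78, 117, 169, 216, 225, 240, 250, 250, 250, 250, 250, 250, 250, 250, 250, 251, 250, 251, 251, 251, 251, 251, 251, 251, 251, 251, 251, 251, 251, 251, 251, 251, 251, 251, 251, 251, 251, 251, 251, 250, 251, 251, 251, 251, 251, 251, 251, 251, 250, 251, 250, 250, 240, 229, 219, 170, 125, 84, 76, 75, 76, 76, 74, 74]
[0.573  0.2855 0.03  ] [-44.617  192.9682 -31.7939]
[0.4582 0.3209 0.03  ] [ 75.498  192.8073 -32.2959]
[0.5926 0.3501 0.03  ] [-44.5348 193.1905 -99.3222]
[0.4782 0.3873 0.03  ] [  75.6867  193.0353 -101.6138]
```

Request:
{"api": "drive_tool", "payload": {"plan": [[15,40,-64,0,0,0,87],[15,80,-64,0,0,0,87],[15,110,-64,0,0,0,87],[15,110,-64,0,0,0,87],[15,110,-64,0,0,0,87]]}}

```text
time: 3.5
position: [0.5252, 0.3266, 0.1124]
tool_rot: [-0.106, -0.699, 0.699, 0.107]
ft_force: [0.1, -0.2, 0.4]
grip_width: 0.0869
```

Run:
```python
from h import *
np.set_printoptions(precision=4,suppress=True)
P=np.array([0.5205,0.2636,0.2227]);T=np.array([[-0.9548,0.0005,-0.2971],[0.2971,-0.0004,-0.9548],[-0.0006,-1,0.0002]])
C=P+T@np.array([.0155,.19,-.0643]); o=get_obs();T2=R.from_quat(o['tool_rot']).as_matrix()
print(C,o['position'],T2,T2.T@(C-o['position'])*1000)
n=camera('side');print([(d['location'],ray('side',d['location'],0)) for d in mark_of('side','channel')])
```

```text
[0.5249 0.3295 0.0327] [0.5252 0.3266 0.1124] [[-0.9547 -0.0014 -0.2975]
 [ 0.2975 -0.001  -0.9547]
 [ 0.001  -1.      0.0014]] [ 1.073  79.7657 -2.8183]
[([133.9, 265.0], array([0.7027, 0.3621, 0.    ])), ([213.3, 270.4], array([0.5233, 0.3335, 0.    ]))]
```

Request:
{"api": "drive_tool", "payload": {"plan": [[0,40,-2,0,0,0,87],[0,75,-2,0,0,0,87],[0,95,-2,0,0,0,87],[0,102,-2,0,0,0,87],[0,102,-2,0,0,0,87],[0,102,-2,0,0,0,55],[0,102,-2,0,0,0,55],[0,102,-2,0,0,0,55],[0,102,-2,0,0,0,55],[0,102,-2,0,0,0,55]], "newtons": 20}}

```text
time: 4.6
position: [0.526, 0.3298, 0.0116]
tool_rot: [0.106, 0.699, -0.699, -0.106]
ft_force: [-0.4, -1.4, 6.3]
grip_width: 0.0636
```

Request:
{"api": "drive_tool", "payload": {"plan": [[0,-20,0,0,0,0,55],[0,-50,0,0,0,0,55],[0,-90,0,0,0,0,55],[0,-120,0,0,0,0,55],[0,-120,0,0,0,0,55],[0,-120,0,0,0,0,55]]}}

```text
time: 5.2
position: [0.5254, 0.3299, 0.1307]
tool_rot: [0.106, 0.699, -0.699, -0.106]
ft_force: [-0.6, 0.1, -1.8]
grip_width: 0.0639
```

Run:
```python
from h import *
np.set_printoptions(precision=4,suppress=True)
o=get_obs();T=R.from_quat(o['tool_rot']).as_matrix()
print(o['position'],o['ft_force'],o['moment'],o['grip_width'],T)
d=np.array([.494,-.227])-o['position'][:2]; print(T.T@np.array([*d,0])*1000)
a=camera('wrist');b=camera('side');cv2.imwrite('pics/hold.png',cv2.resize(np.hstack([a,b]),(800,300)))
```

```text
[0.5254 0.3299 0.1307] [-0.6213  0.0995 -1.8026] [ 0.0349  0.0531 -0.0268] 0.06385167044570571 [[-0.955   0.0003 -0.2966]
 [ 0.2966  0.0003 -0.955 ]
 [-0.0002 -1.     -0.0003]]
[-135.2017   -0.1512  541.1178]
```

View pics/hold.png

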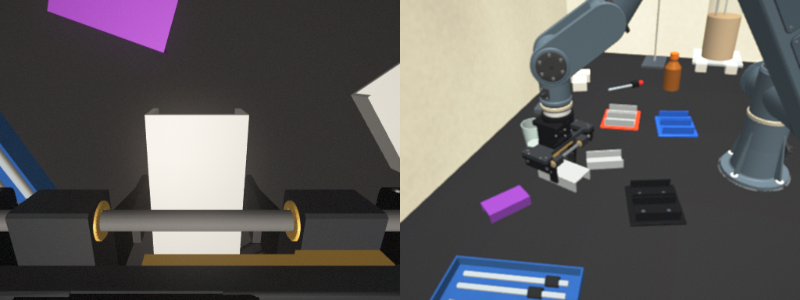

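The channel is held level between the fingers. Carrying it to above the board.

Request:
{"api": "drive_tool", "payload": {"plan": [[-5,-10,20,0,-1,0,55],[-14,-20,55,0,-3,0,55],[-25,-20,100,0,-5,0,55],[-37,-20,148,0,-8,0,55],[-49,-20,196,0,-10,0,55],[-61,-20,244,0,-12,0,55],[-73,-20,292,0,-14,0,55],[-85,-20,340,0,-16,0,55],[-97,-20,388,0,-18,0,55],[-107,-20,428,0,-20,0,55]]}}

```text
time: 6.3
position: [0.4994, -0.1128, 0.1488]
tool_rot: [-0.018, 0.707, -0.706, 0.016]
ft_force: [0.3, 0.2, -2.1]
grip_width: 0.0639
```

Run:
```python
from h import *
np.set_printoptions(precision=4,suppress=True)
o=get_obs();T=R.from_quat(o['tool_rot']).as_matrix()
print(o['position'],o['grip_width'],T)
d=np.array([.494,-.227])-o['position'][:2]; print(T.T@np.array([*d,0])*1000, np.degrees(np.arctan2(T[1,2],T[0,2])))
```

```text
[ 0.4994 -0.1128  0.1488] 0.06388165786249635 [[-0.9988 -0.0031  0.048 ]
 [-0.048   0.0013 -0.9988]
 [ 0.003  -1.     -0.0015]]
[ 10.9151  -0.1325 113.8369] -87.24978714344752
```

Request:
{"api": "drive_tool", "payload": {"plan": [[4,0,40,0,-1,0,55],[8,0,80,0,-2,0,55],[11,0,108,0,-3,0,55],[11,0,111,0,-3,0,55],[11,0,111,0,-3,0,55],[11,0,111,0,-3,0,55]]}}

```text
time: 6.9
position: [0.4942, -0.2205, 0.1494]
tool_rot: [-0.036, 0.707, -0.705, 0.035]
ft_force: [-0.6, 0.2, -0.6]
grip_width: 0.0637
```

Run:
```python
from h import *
np.set_printoptions(precision=4,suppress=True)
o=get_obs();T=R.from_quat(o['tool_rot']).as_matrix()
print(o['position'],o['grip_width'])
d=np.array([.494,-.227])-o['position'][:2]; print(T.T@np.array([*d,0])*1000, np.degrees(np.arctan2(T[1,2],T[0,2])))
a=camera('wrist');b=camera('side');s=camera('scene')
for n in('side','scene'):
    p=proj(n,[.494,-.227,.012]); print(n,p)
f=lambda im,p:cv2.resize(im[int(p[1])-60:int(p[1])+30,int(p[0])-60:int(p[0])+60],(400,300),interpolation=3)
cv2.imwrite('pics/above.png',np.vstack([np.hstack([f(s,proj('scene',[.494,-.227,.012])),f(b,proj('side',[.494,-.227,.012]))]),np.hstack([cv2.resize(a,(400,300))]*2)]))
for x in(-.06,.06):
  for z in(-.032,.032): print(x,z,proj('wrist',o['position']+T@np.array([x,-.020,z])))
for d in mark_of('wrist','nest'): print(d['location'],d['conf'],ray('wrist',d['location'],.012))
```

```text
[ 0.4942 -0.2205  0.1494] 0.06371106736984647
[ 0.8281 -0.0156  6.4677] -84.2417422183917
side [np.float64(281.2388043821358), np.float64(150.7423635562211)]
scene [np.float64(198.37555893326095), np.float64(268.8955761183606)]
-0.06 -0.032 [np.float64(185.95589550483766), np.float64(147.17983688904806)]
-0.06 0.032 [np.float64(319.8858001342267), np.float64(147.46094083667774)]
0.06 -0.032 [np.float64(198.56772171071725), np.float64(347.51901691034755)]
0.06 0.032 [np.float64(305.81922422678656), np.float64(347.6661345706409)]
```

View pics/above.png

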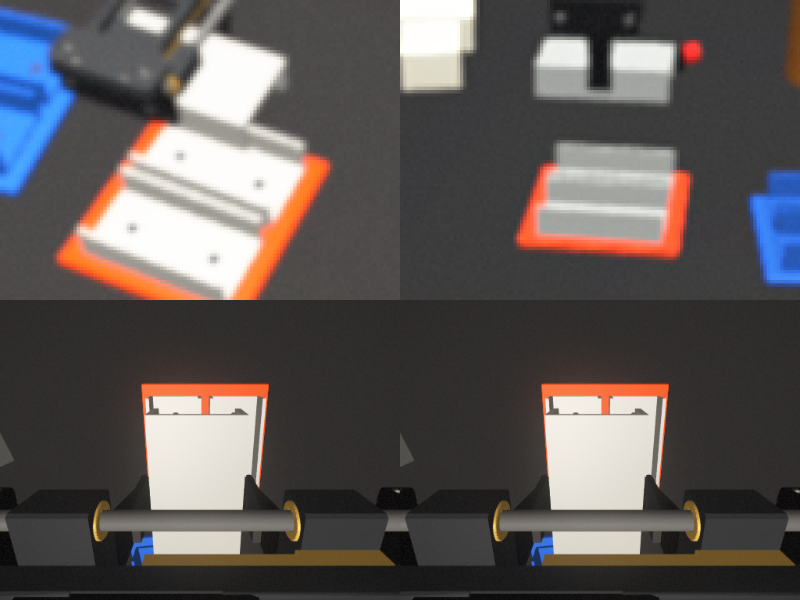

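Shift 6 mm across and descend: channel legs should clear the board legs centrally; stop just above the web first.

Request:
{"api": "drive_tool", "payload": {"plan": [[1,0,3,0,0,0,55],[1,0,6,0,0,0,55],[1,30,6,0,0,0,55],[1,60,6,0,0,0,55],[1,85,6,0,0,0,55],[1,100,6,0,0,0,55],[1,110,6,0,0,0,55],[1,117,6,0,0,0,55],[1,121,6,0,0,0,55],[1,121,6,0,0,0,55]]}}

```text
time: 8.1
position: [0.4949, -0.2283, 0.0296]
tool_rot: [0.035, -0.706, 0.706, -0.035]
ft_force: [0.5, -0.5, -1.3]
grip_width: 0.0641
```

Run:
```python
from h import *
o=get_obs();print(o['position'],o['ft_force'],o['moment'],o['grip_width'])
```

```text
[ 0.49491376 -0.22827394  0.02959309] [ 0.48190774 -0.49643502 -1.25690839] [ 0.04469288 -0.01386938  0.01687454] 0.06412704687682202
```

No contact so far: the tips are about 6 mm above the web. Going down slowly.

Request:
{"api": "drive_tool", "payload": {"plan": [[0,2,0,0,0,0,55],[0,4,0,0,0,0,55],[0,5,0,0,0,0,55],[0,6,0,0,0,0,55],[0,6,0,0,0,0,55]]}}

```text
time: 8.6
position: [0.4948, -0.2282, 0.0236]
tool_rot: [0.035, -0.706, 0.706, -0.035]
ft_force: [-0.1, 0.3, -1.4]
grip_width: 0.0639
```

Request:
{"api": "drive_tool", "payload": {"plan": [[0,1,0,0,0,0,55],[0,1,0,0,0,0,55],[0,2,0,0,0,0,55],[0,2,0,0,0,0,55],[0,2,0,0,0,0,55]]}}

```text
time: 9.1
position: [0.4949, -0.2282, 0.0235]
tool_rot: [0.035, -0.706, 0.706, -0.036]
ft_force: [-2.5, 1.8, 13.8]
grip_width: 0.0639
```

Contact came at TCP z 0.0235, the height expected for fully home. Releasing with a modest opening, then rising.

Request:
{"api": "drive_tool", "payload": {"plan": [[0,1,0,0,0,0,76],[0,0,0,0,0,0,76],[0,0,0,0,0,0,76],[0,0,0,0,0,0,76],[0,-10,0,0,0,0,76],[0,-30,0,0,0,0,76],[0,-60,0,0,0,0,76],[0,-100,0,0,0,0,76],[0,-150,0,0,0,0,76],[0,-180,0,0,0,0,76]]}}

```text
time: 10.1
position: [0.4958, -0.2288, 0.2056]
tool_rot: [0.034, -0.705, 0.707, -0.037]
ft_force: [0.6, -0.4, 0.5]
grip_width: 0.0761
```

Run:
```python
from h import *
o=get_obs();print(o['position'],o['ft_force'],o['grip_width'])
a=camera('wrist');b=camera('side');s=camera('scene')
f=lambda im,p:cv2.resize(im[int(p[1])-45:int(p[1])+45,int(p[0])-60:int(p[0])+60],(400,300),interpolation=3)
cv2.imwrite('pics/end.png',np.vstack([np.hstack([f(s,(198,268)),f(b,(281,150))]),np.hstack([cv2.resize(a,(400,300)),cv2.resize(b,(400,300))])]))
for t,n,z in [('channel','wrist',.012),('channel','side',.012),('spare','side',0),('beaker','side',0)]:
    print(t,n,[(d['location'],round(d['conf'],2),ray(n,d['location'],z)[:2].round(3)) for d in mark_of(n,t)])
```

```text
[ 0.49579507 -0.22879845  0.20560644] [ 0.56962532 -0.36324889  0.53641408] 0.07609701206654411
channel wrist [([253.6, 168.8], 0.84, array([ 0.493, -0.23 ]))]
channel side [([134.4, 266.1], 0.65, array([0.691, 0.376])), ([280.3, 152.2], 0.58, array([ 0.495, -0.216]))]
spare side [([260.4, 211.9], 0.75, array([0.478, 0.099]))]
beaker side [([171.0, 183.8], 0.83, array([0.769, 0.028]))]
```

View pics/end.png

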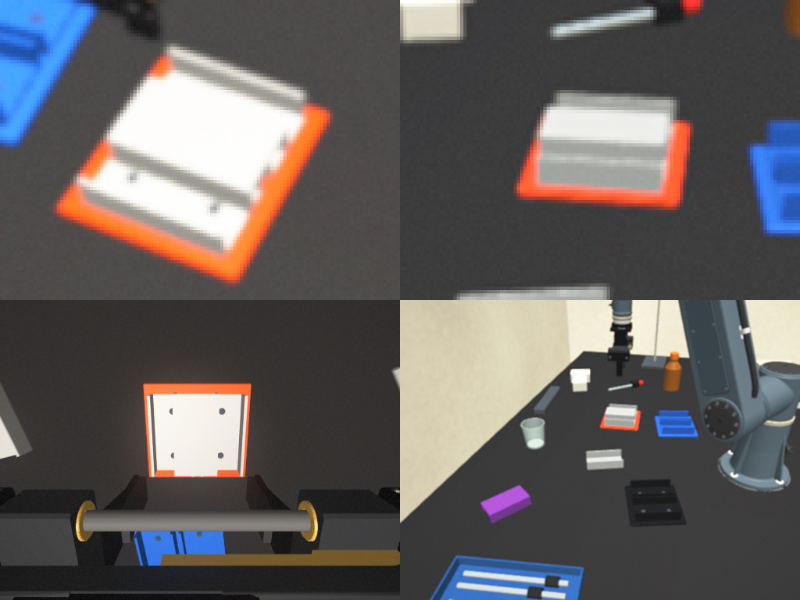

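The pictures show the channel nested: web on top, parallel to the board channels and its ends even with theirs. The gripper is clear, and the spare and beaker have not moved. Handing in.

```bash
python3 -c "from rig import *; print(hand_in())"
```

```text
the job is handed in; nothing more can be done
None
```

The aluminium channel that lay open side down is now nested over the two channels on the orange board, and the job was handed in at about 10 s of the 35 s. I gripped it across its legs, carried it over, lowered it until it touched, then released it and raised the gripper clear.

- **Height:** contact came with 14 N at TCP z 0.0235 m, against 0.0236 m expected for fully home.
- **Position:** the release was at about (0.495, -0.228), against an estimated nest point of (0.494, -0.227). It was within about 1° of parallel by the tool pose, and the last pictures show the ends even.
- **Bystanders:** the network's readings for the spare and the beaker shifted by up to about 15 mm between the first and last looks. That is within its usual scatter, and neither was touched or looks moved in the picture.
- **Disagreement:** the side camera put the nested channel about 11 mm off across the board channels, while the wrist camera (0.493, -0.230) and the picture agree with the nest point. The side reading is still inside the ±21 mm tolerance.

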